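# Stir the prize-draw beads at the swap-meet stall

## Robot

A 6-joint arm with a two-finger parallel gripper is mounted at the origin on the work surface. World frame = base frame: x ahead of the robot, y to its left, z up, the work surface at z = 0. Lengths are in m, angles in rad, forces in N, time in s.
With the tool pointing down it reaches from about 0.25 to 0.775 m from the base axis. Payload 8.9 kg.
Tool frame: the origin (TCP) lies midway between the tips of the shut fingers; the grasp point (between the pads) lies 19 mm behind it; z points along the fingers, y is the line along which they close (so a half turn about z gives the same grasp; the last joint's range is limited). The gripper opens to 85 mm and grips with 20 to 120 N. Pads are 22 mm wide; open, the fingers measure 114 mm over their backs; the gripper's body (76 mm by 85 mm) begins 54 mm behind the grasp point. The pads swing forward as they close: fully open they stand 13 mm farther back than shut.
Start: joints at [1.064, 0.291, -0.153, 1.127, 0, 1.431], TCP at [0.189, 0.49, 0.231] pointing down, gripper open.
Joint ranges: [-2.52, 2.52], [-0.91, 1.74], [-1.3, 1.37], [-1.96, 2.02], [-1.52, 1.47], [-3.14, 3.14]. Speed limits (rad/s): [2.22, 2.22, 2.79, 3.14, 3.14, 3.14].

## Interface

Orientations are given as a unit quaternion [w, x, y, z].
In Python, from plant import manip, viewer, workorder, nets gives the robot as it stands.
- The arm moves only by the shell command python3 -m inch 'ROWS' [FORCE]. ROWS is JSON, a list of rows, each a list of 3 entries, a list of its own where there are three numbers: the shift along the tool's x, y, z in m, then the turn, a rotation vector about the tool's x, y, z in rad, then the opening, from 0 (shut) to 1 (fully open). A call has 1 to 5 rows; each row is the pose to reach, as a shift and turn from the pose commanded when the call began, along the tool's axes at that moment; what a row does not reach only later rows make up. A row lasts 1/8 s, in which the tool goes at most 62.5 mm and 10.7 degrees, less where a joint would pass 70% of its speed; a pose out of reach is approached as far as the arm can. A call with a gripper value outside its range is refused whole. The fingers move at their own pace and stop on an object; FORCE is the grip in N (left out, the last holds). Time passes only in rows, so rows that repeat a pose let the fingers close. It gives the time, the measured TCP pose, the force, the opening and the grip force at its end, in the units of the state.
- manip.read_state(): the state, without advancing time (a new reading comes with each control period).
- viewer.snapshot(name): name is "scene" or "top" or "wrist"; returns a dict with "image" (420x560x3 uint8, red, green, blue), "intrinsics" (3x3 intrinsics, pixels), "camera_from_world" (4x4, takes a point from world to camera coordinates). Camera axes: x right, y up, looking along -z (the intrinsics and any distortion apply to the point x, -y, -z); pixel columns grow to the right and rows downward; lengths in m; the calibration is good to about 2 mm. The wrist camera is an equidistant fisheye: a pixel r from the principal point sees the ray r / f radians off the axis. A picture is of the moment at which its call begins. There is no depth.
- workorder.finish_job(): hands the job in; it is judged then, once.
Trained networks look in a picture, given as the dict that the camera call returned (one of the last four; its "shot" number tells which), for a name from the list of things; names that differ only in an ending like _2 or _b are one class to them, and where a whole thing is asked for, a point or a joint stands for the part that bears it (a point fixed in the world has none). Each returns a list of dicts, best first, with "p" (0 to 1); they miss things now and then, are a little off and sometimes report something else, mostly with a low value. They report only what shows in the picture. A call takes as long as a camera call. They do not tell look-alikes from the thing itself.
- nets.regions_of(picture, name): "mask" (420x560 bool, what is visible of it).
- nets.tip_of(picture, name): "point" ([x, y, z] in m, in the coordinates of the camera as it stood for that picture, good to about 4 mm: a listed point, or the origin of a listed thing).
The state is a dict: "clock": time; "joint_pos": joint angles; "qd": joint speeds; "effort": joint torques, N m; "tool_pos": TCP position; "orientation": TCP orientation; "force": force on the tool from outside, world axes, zero at the start; "torque": the same for the moment, N m; "finger_gap": opening from 0.0 (shut) to 1.0 (fully open); "grip_force": force on a finger pad.
Only numpy, scipy, OpenCV 4.12 (cv2) and the standard library are available. Lean on these libraries where they do the work, as an engineer would, in place of code of your own. Each camera call takes 0.05 s, during which the arm holds its last target. There are 200 camera calls.

## Task

Before the prize draw, take the wooden stirring stick out of its yellow pot and stir the beads in the blue bowl with it: lower its foot into the clear middle of the ring of beads, nearly to the floor of the bowl, and sweep it all the way round, counter-clockwise seen from above and about half-way out from the middle to the wall (two turns to be sure), so that the orange bead is swept away from where it lay and stays in the bowl. Then stand the stick back in the yellow pot, foot down, and let go of it.

Things in the scene. Friction and masses are not known exactly. Their poses are not given: they have to be found in the camera images.
- stick_mid (a point): Pale wooden stirring stick, 185 mm long, 100 g, upright in the yellow pot, foot down: round handle 20 mm thick, round flat foot 28 mm across over the lowest 26 mm. This point: on its axis, 92.5 mm above the foot's underside; z runs from foot to top. The handle shows 105 mm above the pot; grip it 50 to 55 mm above this point to keep the fingers clear of pot and bowl.
- stick_foot (a point): Centre of the flat underside of the stick's foot (the stirring end), on the axis; z points up the stick.
- bowl_floor (a point): Blue round bowl, fixed, 55 mm high, 184 mm across its rim; flat floor about 162 mm across inside, walls 4 mm, nearly upright. This point: centre of the inner floor, 5 mm above the table; z up, x and y turned at random. Circling with the foot's axis 36 to 42 mm from here sweeps the beads along without wedging them on the wall. The white bowl of key caps is a bystander.
- bead_orange_mid (a point): Orange bead in the blue bowl; this point is its centre, 10 mm above the bowl's floor. It and five white ones, all loose barrels 24 mm across and 20 mm high standing on end, lie in an even ring of 44 mm radius round the bowl's centre; the middle is clear to a radius of about 28 mm.
- pot_floor (a point): Yellow round pot, fixed, 80 mm high, 60 mm across its rim, bore 50 mm; the stick stands in it. This point: centre of the inner floor, 5 mm above the table; z up. A grey pot with a red screwdriver and pens (up to 150 mm above the table) is a bystander.
There are look-alikes about, which are no part of the job. Of the things that look like the part that bears bowl_floor, the smallest one is meant.

How it is judged:
By the outcome, as a careful person would: the job done as asked, in the order asked, and still so for the second after the job is handed in, with the robot touching nothing.
It also fails if it takes over 67 s, if anything falls off the work surface, if the arm or the gripper's body presses on something with over 40 N, if the wrist force passes 120 N, or if a joint passes its speed limit or range.

## Working session

There is one attempt and no reset: what is moved stays moved. The work goes in short steps, Python scripts to look and compute and a shell command to move; the robot and the scene stay as the last step left them, time stands still between calls to the robot, and variables do not carry over. Pictures are saved under pics/ and viewed, at most 10 in all, crops included, and the job is handed in when it is done.

```bash
ls; mkdir -p pics
cat > h.py <<'E'
import numpy as np, cv2
from plant import manip, viewer, workorder, nets
def w(pic,p):
    T=np.linalg.inv(np.array(pic["camera_from_world"])); return (T@np.r_[p,1])[:3]
def save(pic,n): cv2.imwrite(f"pics/{n}.png",np.array(pic["image"])[:,:,::-1])
E
python3 - <<'E'
from h import *
np.set_printoptions(precision=4,suppress=True)
s=manip.read_state(); print({k:np.round(s[k],4) for k in("clock","tool_pos","orientation","finger_gap")})
ims=[]
for c in("top","scene"):
    p=viewer.snapshot(c); ims.append(p["image"])
    save(p,c)
    for n in("stick_mid","stick_foot","bowl_floor","bead_orange_mid","pot_floor"):
        for d in nets.tip_of(p,n): print(c,n,round(d["p"],2),w(p,d["point"]))
E
```

```text
pics
{'clock': np.float64(0.0), 'tool_pos': array([0.1885, 0.4895, 0.2307]), 'orientation': array([-0.0002,  0.1829,  0.9831, -0.0006]), 'finger_gap': np.float64(0.9976)}
top stick_mid 0.51 [ 0.4484 -0.1174  0.0962]
top stick_foot 0.87 [ 0.4503 -0.1204  0.0064]
top stick_foot 0.53 [ 0.6853 -0.1808  0.0163]
top bowl_floor 0.95 [ 0.2535 -0.24    0.0078]
top bowl_floor 0.74 [0.3111 0.27   0.0061]
top bowl_floor 0.59 [ 0.6378 -0.1765  0.0041]
top bowl_floor 0.16 [ 0.6835 -0.1773  0.0146]
top bead_orange_mid 0.66 [ 0.6855 -0.1809  0.0132]
top pot_floor 0.71 [ 0.4492 -0.1218  0.0022]
scene stick_mid 0.59 [ 0.4472 -0.1218  0.0977]
scene stick_foot 0.66 [ 0.4514 -0.1201  0.0036]
scene bowl_floor 0.84 [ 0.2544 -0.2406  0.0111]
scene bowl_floor 0.8 [0.3053 0.2729 0.0083]
scene bowl_floor 0.71 [ 0.639  -0.1781  0.0063]
scene bowl_floor 0.53 [ 0.4468 -0.1198  0.0975]
scene bead_orange_mid 0.55 [ 0.6833 -0.1824  0.013 ]
```

View pics/top.png

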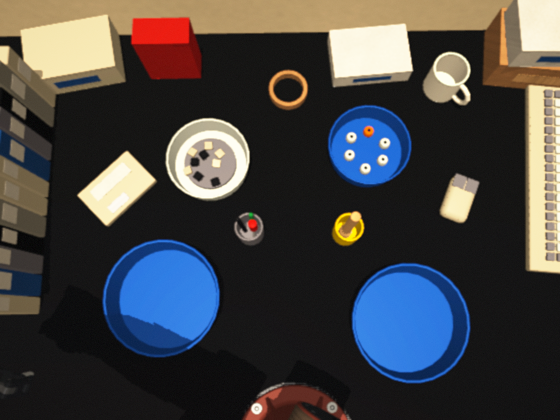

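View pics/scene.png

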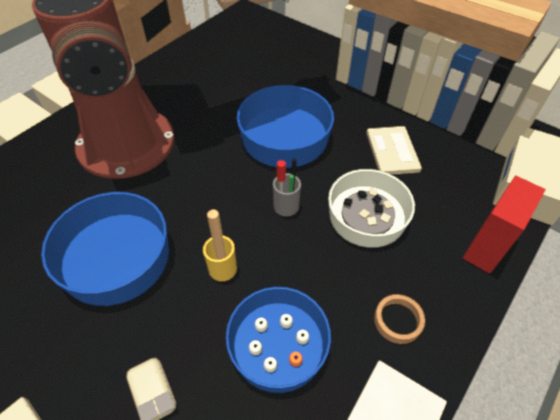

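Target is the small bowl at (0.638,-0.177), orange bead on its far side (top view px 369,131); the pot and stick are at (0.449,-0.120) (px 348,229). I'll approach above the stick.

```bash
python3 -m inch '[[[-0.043,-0.044,0],[0,0,-0.18],1],[[-0.086,-0.088,0],[0,0,-0.368],1],[[-0.129,-0.132,0],[0,0,-0.368],1],[[-0.172,-0.176,0],[0,0,-0.368],1],[[-0.215,-0.22,0],[0,0,-0.368],1]]' 40
```

```text
clock: 1.23
tool_pos: [0.3093, 0.2091, 0.2316]
orientation: [0.001, -0.0, 1.0, 0.0]
force: [1.3, -0.0, 0.3]
finger_gap: 1.005
grip_force: 0.0
```

```bash
python3 -m inch '[[[-0.02,-0.05,0],[0,0,0],1],[[-0.04,-0.1,0],[0,0,0],1],[[-0.06,-0.15,0],[0,0,0],1],[[-0.08,-0.2,0],[0,0,0],1],[[-0.1,-0.25,0],[0,0,0],1]]' && python3 -m inch '[[[-0.02,-0.04,0],[0,0,0],1],[[-0.039,-0.077,0],[0,0,0],1],[[-0.039,-0.077,0],[0,0,0],1],[[-0.039,-0.077,0],[0,0,0],1]]'
python3 - <<'E'
from h import *
np.set_printoptions(precision=4,suppress=True)
p=viewer.snapshot("wrist"); save(p,"w1")
for n in("stick_mid","stick_foot","pot_floor","bowl_floor"):
    for d in nets.tip_of(p,n): print(n,round(d["p"],2),w(p,d["point"]))
p=viewer.snapshot("scene"); save(p,"s1")
for n in("stick_mid","stick_foot"):
    for d in nets.tip_of(p,n): print(n,round(d["p"],2),w(p,d["point"]))
E
```

```text
clock: 1.85
tool_pos: [0.4093, -0.0411, 0.2316]
orientation: [0.0, 0.0, 1.0, -0.0]
force: [0.7, 1.7, 0.5]
finger_gap: 1.002
grip_force: 0.0
clock: 2.35
tool_pos: [0.4473, -0.1157, 0.2311]
orientation: [-0.0, 0.0, 1.0, 0.0]
force: [0.0, 0.3, -0.5]
finger_gap: 1.004
grip_force: 0.0
stick_mid 0.76 [ 0.4479 -0.1136  0.0952]
stick_foot 0.88 [ 0.4477 -0.1144  0.0026]
pot_floor 0.59 [ 0.4488 -0.1172  0.0037]
bowl_floor 0.97 [0.3081 0.2737 0.0097]
bowl_floor 0.91 [ 0.2528 -0.2365  0.0033]
bowl_floor 0.88 [ 0.6417 -0.1723  0.0044]
stick_mid 0.89 [ 0.4462 -0.1208  0.1006]
stick_mid 0.36 [ 0.4518 -0.1223  0.0086]
stick_foot 0.65 [ 0.4496 -0.1201  0.0078]
```

View pics/w1.png

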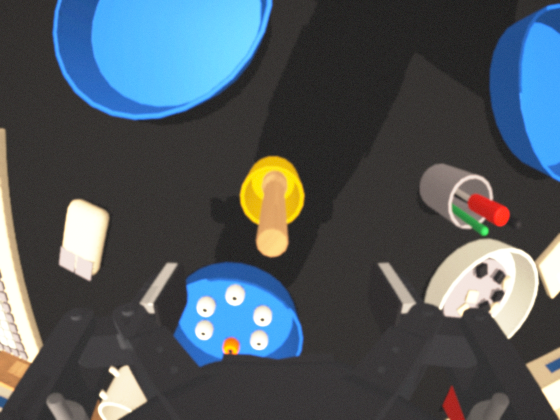

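The stick (px 272,240) is centred between the open fingers (px 167 and 390). I'll descend and grip it.

```bash
python3 -m inch '[[[-0.001,-0.002,0.03],[0,0,0],1],[[-0.001,-0.002,0.065],[0,0,0],1],[[-0.001,-0.002,0.1],[0,0,0],1],[[-0.001,-0.002,0.1],[0,0,0],1]]' && python3 -m inch '[[[0,0,0],[0,0,0],0],[[0,0,0],[0,0,0],0],[[0,0,0],[0,0,0],0],[[0,0,0],[0,0,0],0],[[0,0,0],[0,0,0],0]]' 60 && python3 -m inch '[[[0,0,0],[0,0,0],0],[[0,0,0],[0,0,0],0],[[0,0,0],[0,0,0],0],[[0,0,0],[0,0,0],0],[[0,0,0],[0,0,0],0]]' 60
```

```text
clock: 3.25
tool_pos: [0.4471, -0.1173, 0.1297]
orientation: [-0.002, -0.0, 1.0, 0.001]
force: [0.9, 0.1, 0.6]
finger_gap: 0.998
grip_force: 0.0
clock: 3.88
tool_pos: [0.4494, -0.1186, 0.1321]
orientation: [0.001, -0.0, 1.0, -0.0]
force: [-0.2, -0.4, 7.0]
finger_gap: 0.217
grip_force: 58.6
clock: 4.5
tool_pos: [0.4495, -0.1185, 0.1321]
orientation: [0.001, -0.0, 1.0, -0.0]
force: [-0.4, -1.1, 7.5]
finger_gap: 0.216
grip_force: 58.6
```

```bash
python3 -m inch '[[[0,0,-0.02],[0,0,0],0],[[0,0,-0.05],[0,0,0],0],[[0,0,-0.08],[0,0,0],0],[[0,0,-0.11],[0,0,0],0],[[0,0,-0.11],[0,0,0],0]]'
python3 - <<'E'
from h import *
np.set_printoptions(precision=4,suppress=True)
print(manip.read_state()["tool_pos"])
for c in("top","scene","wrist"):
    p=viewer.snapshot(c); save(p,c+"2")
    for n in("stick_mid","stick_foot","bowl_floor","bead_orange_mid"):
        for d in nets.tip_of(p,n): print(c,n,round(d["p"],2),w(p,d["point"]))
    # bowl rim + beads fit from calib: mask ellipse for the small bowl
    ms=[(m["mask"].sum(),m) for m in nets.regions_of(p,"bowl_floor")]
    T=np.array(p["camera_from_world"]);K=np.array(p["intrinsics"])
    for a,m in ms:
        ys,xs=np.nonzero(m["mask"]); print("  mask",a,round(m["p"],2),xs.min(),xs.max(),ys.min(),ys.max())
    if c=="wrist": continue
    # white beads: intersect bright-blob centroids with bead tops z=0.025
    hsv=cv2.cvtColor(np.ascontiguousarray(p["image"]),cv2.COLOR_RGB2HSV)
    q=T@np.array([.638,-.177,.025,1]);u0=K@np.array([q[0],-q[1],-q[2]]);u0=u0[:2]/u0[2]
    bead=(((hsv[...,1]<90)&(hsv[...,2]>140))|((hsv[...,0]<14)&(hsv[...,1]>120)&(hsv[...,2]>120))).astype(np.uint8)
    n_,_,st,ce=cv2.connectedComponentsWithStats(bead)
    Ti=np.linalg.inv(T)
    for i in range(1,n_):
        if st[i,4]>8 and np.hypot(*(ce[i]-u0))<45:
            r=np.linalg.inv(K)@np.r_[ce[i],1]; d=Ti[:3,:3]@[r[0],-r[1],-r[2]]; o=Ti[:3,3]
            print("  bead",st[i,4],ce[i],o+d*(.022-o[2])/d[2])
E
```

```text
clock: 5.12
tool_pos: [0.45, -0.1186, 0.2432]
orientation: [0.002, -0.0, 1.0, -0.001]
force: [0.4, -1.0, -1.7]
finger_gap: 0.216
grip_force: 58.7
[ 0.45   -0.1186  0.2432]
top bowl_floor 0.73 [ 0.6388 -0.1772  0.0043]
top bowl_floor 0.66 [0.3096 0.2742 0.0066]
  mask 1306 0.9 329 366 106 173
  mask 10684 0.89 103 219 240 356
  mask 278 0.52 456 469 295 360
  bead 99 [350.8081 137.2424] [ 0.6671 -0.141   0.022 ]
scene stick_mid 0.77 [ 0.4449 -0.1212  0.205 ]
scene stick_foot 0.62 [ 0.4494 -0.1184  0.1155]
scene bowl_floor 0.98 [ 0.2531 -0.2429  0.0064]
scene bowl_floor 0.63 [ 0.635  -0.1751  0.0068]
scene bowl_floor 0.63 [0.3091 0.2736 0.0089]
scene bead_orange_mid 0.55 [ 0.6846 -0.1834  0.0148]
  mask 11081 0.93 42 167 192 305
  mask 7892 0.8 226 331 287 393
  mask 6204 0.68 237 333 85 167
  bead 147 [285.9116 320.4762] [ 0.6282 -0.1374  0.022 ]
  bead 151 [260.8079 324.1921] [ 0.5959 -0.172   0.022 ]
  bead 156 [302.    336.391] [ 0.67   -0.1435  0.022 ]
  bead 158 [254.9684 347.0506] [ 0.6152 -0.2118  0.022 ]
  bead 120 [295.3583 358.45  ] [ 0.6846 -0.1834  0.022 ]
  bead 168 [269.9226 364.1012] [ 0.6554 -0.219   0.022 ]
wrist stick_mid 0.65 [ 0.4487 -0.1133  0.2074]
wrist stick_foot 0.6 [ 0.4478 -0.1186  0.1122]
wrist bowl_floor 0.79 [0.3057 0.2721 0.0082]
wrist bowl_floor 0.77 [ 0.25   -0.2391  0.005 ]
  mask 1257 0.91 177 251 259 352
  mask 9646 0.74 488 559 6 179
  mask 20243 0.59 60 273 0 117
```

View pics/scene2.png

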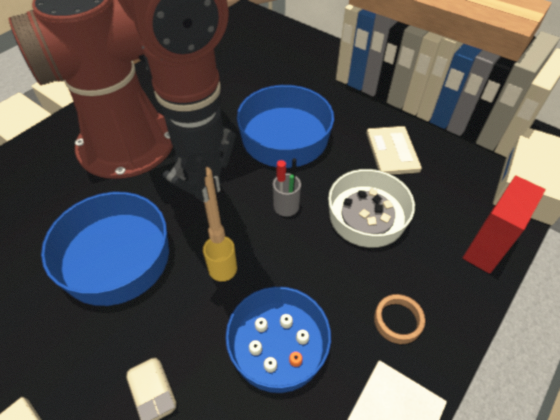

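Stick held clear of the pot, foot about z 0.115 (scene px 217,235); beads still ringed, centre about (0.640,-0.177), ring radius measures about 43 mm as it should. I'll carry it over the bowl and check.

```bash
python3 -m inch '[[[-0.03,-0.009,0],[0,0,0],0],[[-0.07,-0.021,0],[0,0,0],0],[[-0.11,-0.034,0],[0,0,0],0],[[-0.15,-0.046,0],[0,0,0],0],[[-0.18,-0.055,0],[0,0,0],0]]' && python3 -m inch '[[[-0.01,-0.003,0],[0,0,0],0],[[-0.01,-0.003,0],[0,0,0],0],[[-0.01,-0.003,0.03],[0,0,0],0],[[-0.01,-0.003,0.04],[0,0,0],0],[[-0.01,-0.003,0.04],[0,0,0],0]]'
python3 - <<'E'
from h import *
np.set_printoptions(precision=4,suppress=True)
print(manip.read_state()["tool_pos"])
for c in("scene","wrist"):
    p=viewer.snapshot(c); save(p,c+"3")
    for n in("stick_mid","stick_foot","bowl_floor","bead_orange_mid"):
        for d in nets.tip_of(p,n): print(c,n,round(d["p"],2),w(p,d["point"]))
E
```

```text
clock: 6.65
tool_pos: [0.6303, -0.1736, 0.2408]
orientation: [-0.0, -0.0, 1.0, 0.0]
force: [0.1, 0.2, -1.2]
finger_gap: 0.218
grip_force: 58.6
clock: 7.28
tool_pos: [0.6381, -0.1758, 0.2011]
orientation: [-0.001, -0.0, 1.0, 0.0]
force: [0.1, 0.5, -1.1]
finger_gap: 0.218
grip_force: 58.7
[ 0.6381 -0.1758  0.2011]
scene stick_mid 0.88 [ 0.6343 -0.1805  0.1658]
scene bowl_floor 0.98 [ 0.2546 -0.2429  0.0086]
scene bowl_floor 0.57 [ 0.6405 -0.18    0.0063]
scene bowl_floor 0.51 [ 0.4491 -0.1213  0.0029]
scene bead_orange_mid 0.63 [ 0.6846 -0.1798  0.0122]
wrist stick_mid 0.61 [ 0.6371 -0.1713  0.1639]
wrist stick_foot 0.78 [ 0.6416 -0.1761  0.073 ]
wrist bowl_floor 0.63 [ 0.6389 -0.1733  0.0072]
```

View pics/wrist3.png

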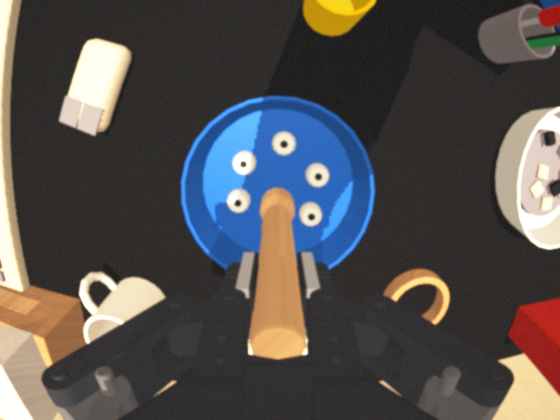

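View pics/scene3.png

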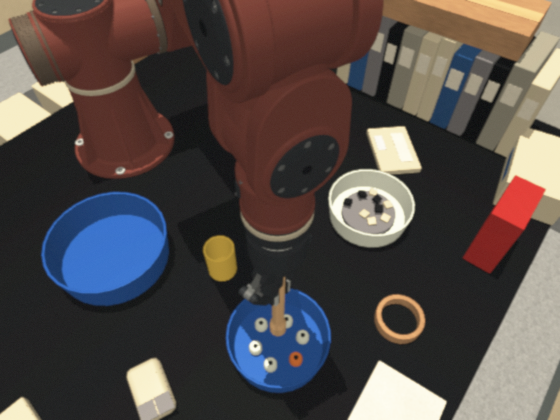

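Foot is over the clear middle (wrist px 277,203; beads around it). I'll lower it and spiral out counter-clockwise.

```bash
python3 -m inch '[[[-0.001,-0.001,0.02],[0,0,0],0],[[-0.001,-0.001,0.04],[0,0,0],0],[[-0.001,-0.001,0.055],[0,0,0],0],[[-0.001,-0.001,0.065],[0,0,0],0],[[-0.001,-0.001,0.065],[0,0,0],0]]' && python3 -m inch '[[[0.007,0.004,0],[0,0,0],0],[[0.0135,0.0035,0],[0,0,0],0],[[0.02,0,0],[0,0,0],0],[[0.025,-0.0065,0],[0,0,0],0],[[0.026,-0.015,0],[0,0,0],0]]' && python3 -m inch '[[[-0.0015,-0.007,0],[0,0,0],0],[[-0.005,-0.014,0],[0,0,0],0],[[-0.0105,-0.0195,0],[0,0,0],0],[[-0.018,-0.023,0],[0,0,0],0],[[-0.026,-0.024,0],[0,0,0],0]]'
```

```text
clock: 8.4
tool_pos: [0.6395, -0.177, 0.1357]
orientation: [-0.001, -0.0, 1.0, 0.0]
force: [-0.1, 0.6, -0.7]
finger_gap: 0.218
grip_force: 58.7
clock: 9.02
tool_pos: [0.6135, -0.1928, 0.1366]
orientation: [0.0, 0.0, 1.0, -0.0]
force: [-0.2, -0.5, -1.5]
finger_gap: 0.22
grip_force: 58.7
clock: 9.65
tool_pos: [0.6405, -0.2163, 0.1362]
orientation: [0.0, -0.0, 1.0, 0.0]
force: [-0.5, 0.3, -1.2]
finger_gap: 0.218
grip_force: 58.7
```

```bash
python3 -m inch '[[[-0.008,0.001,0],[0,0,0],0],[[-0.016,0.003,0],[0,0,0],0],[[-0.023,0.007,0],[0,0,0],0],[[-0.029,0.013,0],[0,0,0],0],[[-0.034,0.0195,0],[0,0,0],0]]' && python3 -m inch '[[[-0.003,0.0075,0],[0,0,0],0],[[-0.005,0.0155,0],[0,0,0],0],[[-0.005,0.0235,0],[0,0,0],0],[[-0.003,0.0315,0],[0,0,0],0],[[0,0.039,0],[0,0,0],0]]' && python3 -m inch '[[[0.005,0.0065,0],[0,0,0],0],[[0.011,0.012,0],[0,0,0],0],[[0.018,0.016,0],[0,0,0],0],[[0.026,0.0185,0],[0,0,0],0],[[0.034,0.0195,0],[0,0,0],0]]'
python3 - <<'E'
from h import *
np.set_printoptions(precision=4,suppress=True)
for c in("wrist","scene"):
    p=viewer.snapshot(c); save(p,c+"4")
    for n in("stick_foot","bead_orange_mid"):
        for d in nets.tip_of(p,n): print(c,n,round(d["p"],2),w(p,d["point"]))
E
```

```text
clock: 10.28
tool_pos: [0.6742, -0.196, 0.1362]
orientation: [-0.0, -0.0, 1.0, 0.0]
force: [-0.9, -0.1, -1.1]
finger_gap: 0.215
grip_force: 58.7
clock: 10.9
tool_pos: [0.6736, -0.157, 0.1363]
orientation: [-0.0, -0.0, 1.0, 0.0]
force: [-0.0, -0.7, -0.2]
finger_gap: 0.218
grip_force: 58.7
clock: 11.52
tool_pos: [0.6392, -0.1381, 0.1364]
orientation: [0.0, -0.0, 1.0, -0.0]
force: [0.1, 0.2, -1.0]
finger_gap: 0.217
grip_force: 58.7
wrist stick_foot 0.75 [ 0.6371 -0.1384  0.0072]
scene stick_foot 0.86 [ 0.6423 -0.1407  0.0093]
scene bead_orange_mid 0.57 [ 0.7008 -0.1487  0.0159]
```

View pics/wrist4.png

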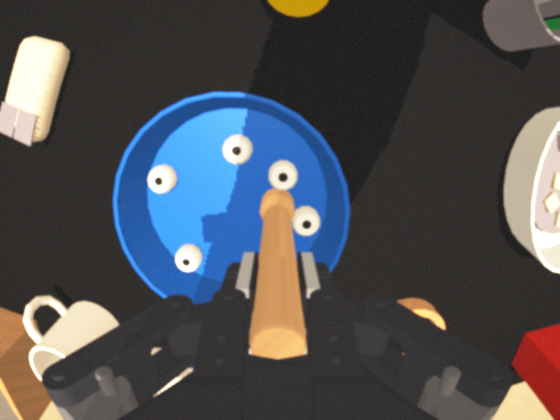

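Stirring works: foot (wrist px 277,203) is pushing beads round, and the orange one has moved to about (0.70,-0.15), still in the bowl. I'll continue: the other half turn, then another full turn.

```bash
python3 -m inch '[[[0.008,-0.001,0],[0,0,0],0],[[0.016,-0.003,0],[0,0,0],0],[[0.023,-0.007,0],[0,0,0],0],[[0.029,-0.013,0],[0,0,0],0],[[0.034,-0.0195,0],[0,0,0],0]]' && python3 -m inch '[[[0.003,-0.0075,0],[0,0,0],0],[[0.005,-0.0155,0],[0,0,0],0],[[0.005,-0.0235,0],[0,0,0],0],[[0.003,-0.0315,0],[0,0,0],0],[[0,-0.039,0],[0,0,0],0]]' && python3 -m inch '[[[-0.005,-0.0065,0],[0,0,0],0],[[-0.011,-0.012,0],[0,0,0],0],[[-0.018,-0.016,0],[0,0,0],0],[[-0.026,-0.0185,0],[0,0,0],0],[[-0.034,-0.0195,0],[0,0,0],0]]' | grep -v orient
```

```text
clock: 12.45
tool_pos: [0.6054, -0.1582, 0.1364]
orientation: [0.0, -0.0, 1.0, -0.0]
force: [0.1, 0.1, -0.8]
finger_gap: 0.221
grip_force: 58.7
clock: 13.08
tool_pos: [0.6061, -0.1972, 0.1363]
orientation: [0.0, -0.0, 1.0, -0.0]
force: [0.1, 0.1, -1.1]
finger_gap: 0.218
grip_force: 58.7
clock: 13.7
tool_pos: [0.6405, -0.2161, 0.1363]
force: [-0.1, -0.2, -0.4]
finger_gap: 0.218
grip_force: 58.7
```

```bash
python3 -m inch '[[[-0.008,0.001,0],[0,0,0],0],[[-0.016,0.003,0],[0,0,0],0],[[-0.023,0.007,0],[0,0,0],0],[[-0.029,0.013,0],[0,0,0],0],[[-0.034,0.0195,0],[0,0,0],0]]' && python3 -m inch '[[[-0.003,0.0075,0],[0,0,0],0],[[-0.005,0.0155,0],[0,0,0],0],[[-0.005,0.0235,0],[0,0,0],0],[[-0.003,0.0315,0],[0,0,0],0],[[0,0.039,0],[0,0,0],0]]' && python3 -m inch '[[[0.005,0.0065,0],[0,0,0],0],[[0.011,0.012,0],[0,0,0],0],[[0.018,0.016,0],[0,0,0],0],[[0.026,0.0185,0],[0,0,0],0],[[0.034,0.0195,0],[0,0,0],0]]' && python3 -m inch '[[[0.008,-0.001,0],[0,0,0],0],[[0.016,-0.003,0],[0,0,0],0],[[0.023,-0.007,0],[0,0,0],0],[[0.029,-0.013,0],[0,0,0],0],[[0.034,-0.0195,0],[0,0,0],0]]' && python3 -m inch '[[[0.003,-0.0075,0],[0,0,0],0],[[0.005,-0.0155,0],[0,0,0],0],[[0.005,-0.0235,0],[0,0,0],0],[[0.003,-0.0315,0],[0,0,0],0],[[0,-0.039,0],[0,0,0],0]]' && python3 -m inch '[[[-0.005,-0.0065,0],[0,0,0],0],[[-0.011,-0.012,0],[0,0,0],0],[[-0.018,-0.016,0],[0,0,0],0],[[-0.026,-0.0185,0],[0,0,0],0],[[-0.034,-0.0195,0],[0,0,0],0]]'
python3 - <<'E'
from h import *
np.set_printoptions(precision=4,suppress=True)
for c in("wrist","scene"):
    p=viewer.snapshot(c); save(p,c+"5")
    for n in("stick_foot","stick_mid","bead_orange_mid"):
        for d in nets.tip_of(p,n): print(c,n,round(d["p"],2),w(p,d["point"]))
E
```

```text
clock: 14.32
tool_pos: [0.6742, -0.196, 0.1363]
orientation: [-0.0, -0.0, 1.0, 0.0]
force: [-1.0, 0.5, -0.6]
finger_gap: 0.215
grip_force: 58.7
clock: 14.95
tool_pos: [0.6736, -0.1571, 0.1363]
orientation: [-0.0, -0.0, 1.0, -0.0]
force: [-0.7, 0.6, -0.6]
finger_gap: 0.214
grip_force: 58.7
clock: 15.58
tool_pos: [0.6392, -0.1381, 0.1364]
orientation: [0.0, -0.0, 1.0, -0.0]
force: [0.0, 0.5, -0.5]
finger_gap: 0.221
grip_force: 58.7
clock: 16.2
tool_pos: [0.6055, -0.1582, 0.1364]
orientation: [0.0, 0.0, 1.0, -0.0]
force: [1.0, 0.4, -0.2]
finger_gap: 0.22
grip_force: 58.7
clock: 16.82
tool_pos: [0.6061, -0.1972, 0.1363]
orientation: [0.0, -0.0, 1.0, -0.0]
force: [-0.4, 0.7, -2.1]
finger_gap: 0.216
grip_force: 58.7
clock: 17.45
tool_pos: [0.6405, -0.2162, 0.1362]
orientation: [-0.0, -0.0, 1.0, 0.0]
force: [0.2, 0.5, -1.4]
finger_gap: 0.219
grip_force: 58.7
wrist stick_foot 0.97 [ 0.64   -0.2166  0.0084]
wrist stick_mid 0.9 [ 0.6394 -0.2121  0.1004]
wrist bead_orange_mid 0.74 [ 0.697  -0.1494  0.0155]
scene stick_foot 0.56 [ 0.6403 -0.2163  0.0105]
scene stick_mid 0.97 [ 0.6374 -0.221   0.104 ]
scene bead_orange_mid 0.43 [ 0.6989 -0.151   0.0148]
```

View pics/scene5.png

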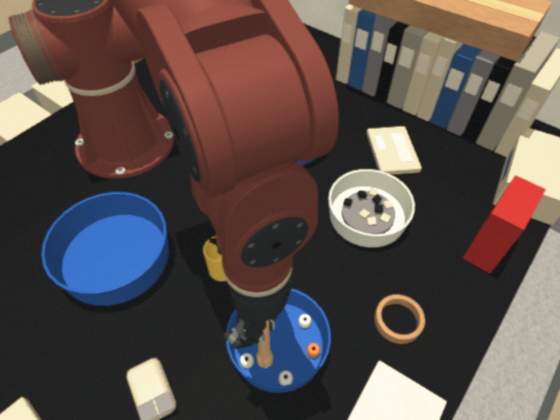

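Orange bead is swept about 35 mm on to (0.698,-0.150) (scene px 313,351), still in the bowl. I'll lift and carry the stick back over the pot.

```bash
python3 -m inch '[[[0,0,-0.02],[0,0,0],0],[[0,0,-0.05],[0,0,0],0],[[0,0,-0.08],[0,0,0],0],[[0,0,-0.107],[0,0,0],0],[[0,0,-0.107],[0,0,0],0]]' && python3 -m inch '[[[0.03,0.015,0],[0,0,0],0],[[0.07,0.035,0],[0,0,0],0],[[0.11,0.055,0],[0,0,0],0],[[0.15,0.075,0],[0,0,0],0],[[0.18,0.092,0],[0,0,0],0]]' && python3 -m inch '[[[0.0115,0.005,0],[0,0,0],0],[[0.0115,0.005,0],[0,0,0],0],[[0.0115,0.005,0],[0,0,0],0]]'
python3 - <<'E'
from h import *
np.set_printoptions(precision=4,suppress=True)
for c in("wrist","scene"):
    p=viewer.snapshot(c); save(p,c+"6")
    for n in("stick_foot","stick_mid","pot_floor","bead_orange_mid"):
        for d in nets.tip_of(p,n): print(c,n,round(d["p"],2),w(p,d["point"]))
E
```

```text
clock: 18.48
tool_pos: [0.6408, -0.2166, 0.2456]
orientation: [0.002, -0.0, 1.0, -0.001]
force: [0.2, -0.1, -1.4]
finger_gap: 0.22
grip_force: 58.7
clock: 19.1
tool_pos: [0.4575, -0.1231, 0.2422]
orientation: [-0.001, -0.0, 1.0, 0.0]
force: [-0.2, 0.3, -1.6]
finger_gap: 0.221
grip_force: 58.7
clock: 19.48
tool_pos: [0.4493, -0.1198, 0.2431]
orientation: [0.0, 0.0, 1.0, -0.0]
force: [0.4, -0.8, -0.1]
finger_gap: 0.218
grip_force: 58.8
wrist stick_foot 0.63 [ 0.4492 -0.1156  0.1161]
wrist stick_mid 0.64 [ 0.45   -0.1165  0.2097]
wrist pot_floor 0.87 [ 0.4484 -0.1178  0.0025]
wrist pot_floor 0.74 [ 0.4468 -0.1164  0.2075]
scene stick_foot 0.76 [ 0.4493 -0.1212  0.1209]
scene stick_mid 0.76 [ 0.4462 -0.123   0.2066]
scene pot_floor 0.6 [ 0.4498 -0.1227  0.0076]
scene bead_orange_mid 0.68 [ 0.7002 -0.151   0.0139]
```

View pics/scene6.png

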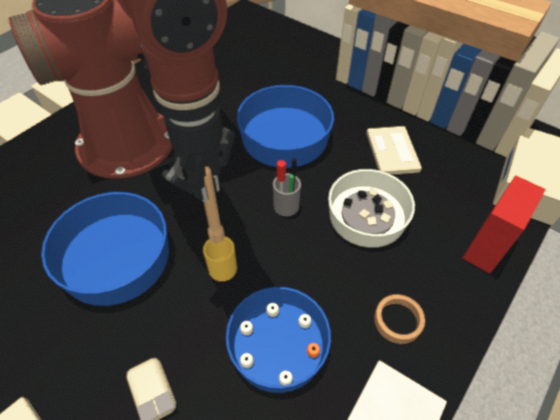

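All six beads are in the bowl, and the foot (px 217,235) lines up with the pot within 1–2 mm. I'll lower it.

```bash
python3 -m inch '[[[0,0,0.03],[0,0,0],0],[[0,0,0.06],[0,0,0],0],[[0,0,0.085],[0,0,0],0],[[0,0,0.1],[0,0,0],0],[[0,0,0.108],[0,0,0],0]]' && python3 -m inch '[[[0,0,0],[0,0,0],0],[[0,0,0.001],[0,0,0],0],[[0,0,0.002],[0,0,0],0],[[0,0,0.002],[0,0,0],0]]'
```

```text
clock: 20.6
tool_pos: [0.448, -0.119, 0.1347]
orientation: [-0.0, -0.0, 1.0, 0.0]
force: [-0.1, 0.5, -0.7]
finger_gap: 0.22
grip_force: 58.8
clock: 21.1
tool_pos: [0.4485, -0.1192, 0.1335]
orientation: [0.0, -0.0, 1.0, -0.0]
force: [-0.1, -0.0, -0.6]
finger_gap: 0.218
grip_force: 58.8
```

```bash
python3 -m inch '[[[0,0,0.001],[0,0,0],0],[[0,0,0.0015],[0,0,0],0],[[0,0,0.0015],[0,0,0],0]]'
```

```text
clock: 21.48
tool_pos: [0.4486, -0.1192, 0.1321]
orientation: [0.0, -0.0, 1.0, -0.0]
force: [-0.6, 0.3, 4.0]
finger_gap: 0.22
grip_force: 59.3
```

Contact with the floor (4 N). I'll release and retreat.

```bash
python3 -m inch '[[[0,0,0],[0,0,0],0.4],[[0,0,0],[0,0,0],0.7],[[0,0,0],[0,0,0],1],[[0,0,0],[0,0,0],1],[[0,0,0],[0,0,0],1]]' && python3 -m inch '[[[0,0,0],[0,0,0],1],[[0,0,-0.02],[0,0,0],1],[[0,0,-0.05],[0,0,0],1],[[0,0,-0.08],[0,0,0],1],[[0,0,-0.11],[0,0,0],1]]' && python3 -m inch '[[[0.01,0,-0.03],[0,0,0],1],[[0.03,0.0,-0.05],[0,0,0],1],[[0.06,0.0,-0.05],[0,0,0],1],[[0.08,0.0,-0.05],[0,0,0],1],[[0.08,0.0,-0.05],[0,0,0],1]]'
python3 - <<'E'
from h import *
np.set_printoptions(precision=4,suppress=True)
p=viewer.snapshot("scene"); save(p,"scene7")
for n in("stick_foot","stick_mid","pot_floor","bead_orange_mid"):
    for d in nets.tip_of(p,n): print(n,round(d["p"],2),w(p,d["point"]))
E
```

```text
clock: 22.1
tool_pos: [0.4483, -0.1191, 0.1318]
orientation: [-0.0, -0.0, 1.0, 0.0]
force: [0.1, -0.7, -0.1]
finger_gap: 1.0
grip_force: 0.0
clock: 22.72
tool_pos: [0.4482, -0.1191, 0.2428]
orientation: [0.0, -0.0, 1.0, -0.0]
force: [0.1, -0.7, 0.1]
finger_gap: 1.0
grip_force: 0.0
clock: 23.35
tool_pos: [0.3677, -0.1191, 0.2921]
orientation: [0.0, 0.0, 1.0, -0.0]
force: [-0.3, 0.1, 0.2]
finger_gap: 1.0
grip_force: 0.0
stick_foot 0.8 [ 0.4499 -0.1247  0.0032]
stick_foot 0.45 [ 0.4494 -0.1193  0.0028]
stick_mid 0.68 [ 0.4488 -0.1242  0.0965]
pot_floor 0.89 [ 0.4462 -0.1218  0.0026]
pot_floor 0.71 [ 0.6392 -0.1768  0.0055]
bead_orange_mid 0.62 [ 0.4484 -0.1212  0.0028]
bead_orange_mid 0.5 [ 0.6962 -0.1505  0.0156]
```

View pics/scene7.png

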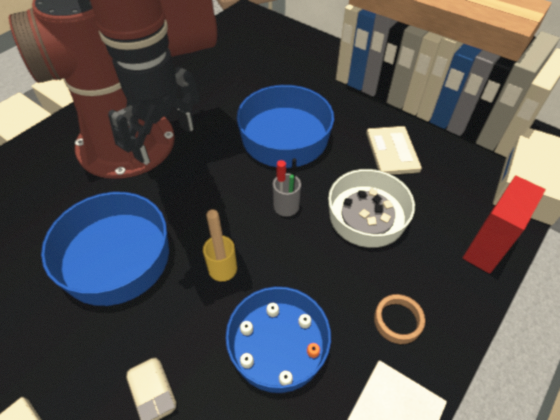

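The stick stands upright in the yellow pot (px 213,212 to 220,260), the orange bead is moved and in the bowl (px 313,351), and the robot is clear.

```bash
python3 -c "
from plant import workorder; print(workorder.finish_job())"
```

```text
the job is handed in; nothing more can be done
None
```

I stirred the beads counter-clockwise for just over two turns, which moved the orange bead about 35 mm and left all six beads in the bowl; the stick is back upright in the yellow pot, released, and the job was handed in at about 24 s (no verdict was returned).

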